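# Prop open a desktop synthesizer's panel for service

### The job

Open the desktop synthesizer for service: lift its hinged control panel by the black handle, lean it right back on its stop and let go of it. Then swing the red-sleeved prop rod inside the case up to its stop so that it stays up, take the panel again and lower it gently, without letting it drop, until the tip of the rod sits in the yellow socket under the panel and the rod alone holds the panel open. Leave the other things on the desk where they are.

Things in the scene. Friction and masses are not known exactly. Their poses are not given: they have to be found in the camera images.
- synth: Desktop synthesizer fixed on the desk: steel case, wooden cheeks, 226 deep, 342 wide, 90 mm high. Origin: centre of underside; x from its front (handle side) to its rear (hinge side), y to its left seen from the front, z up. Under the panel an open tray: floor at z 12 mm, walls at x -100 and +100 up to 78, cheeks' inner faces at y -156 and +156. Circuit board and parts up to z 54 mm fill it left of y -30; right of that only the rod.
- panel (a joint): Opening of the control panel (rad): 0 shut and level, 1.70 leaning back on its stop, past upright, where it rests by itself; about 0.94 propped on the rod. Below 1.5 it falls shut if let go. Aluminium plate 200 mm from hinge to front edge, 304 wide, 4 thick, about 0.75 kg, black knobs outside. Hinge nearly free.
- rod (a joint): Swing of the prop rod (rad): 0 lying level, pointing to the rear; grows as its tip swings up; end stop at 0.843; about 0.793 when seated in the socket. The pivot is stiff (0.10 N m): the rod stays where it is left, and yields when the panel's weight guides it into the socket.
- panel_hinge (a point): Middle of the panel's hinge axis, which runs along the synth's y axis at its rear: 100 mm behind the synth's origin and 82 mm up. Axes as the synth's. The synth stands sideways to the robot, its hinge side to the robot's left and the rod at the end farther from the robot.
- panel_handle (a point): Middle of the handle's bar: black bow handle on the panel's outer face, round bar 10 mm thick, 110 long, parallel to the hinge, its centre 50 mm off the plate and 12 mm in from the front edge. On the panel frame (origin on the hinge) it is at (-188, 0, 54) mm. Frame turns with the panel: x from front edge towards hinge, y along the bar (left), z out of the outer face.
- socket (a point): Where the rod tip's centre sits when home: in the yellow socket on the panel's inner face, at (-100, -100, -9) mm on the panel frame (origin on the hinge, axes as panel_handle's; plate's inner face at z 0). The socket is a V-shaped cup, 36 mm wide at the mouth along the panel's x, 18 mm deep, that guides the tip in as the panel comes down.
- rod_pivot (a point): Pivot of the prop rod, in a steel bracket in the case, at (-75, -100, 47) mm on the synth; axes as the synth's. The rod swings in the upright plane through it along the synth's x.
- rod_grip (a point): Middle of the red grip sleeve on the rod, 87.5 mm from the pivot; sleeve 65 mm long, 16 mm thick; nothing stands within 40 mm on either side. x along the rod from pivot to tip, y to the synth's left, z square to the rod.
- rod_tip (a point): Centre of the rod's rounded steel tip, 155 mm from the pivot; the bare rod is 10 mm thick. Axes as rod_grip's.
- red_cup: Bystander: red plastic cup, 92 mm across, 115 mm high, behind or in front of the synth. Origin: centre of its underside.
- tape_roll: Bystander: roll of blue tape lying flat, 100 mm across, 24 mm high, behind or in front of the synth. Origin: centre of its underside.
- screwdriver: Bystander: screwdriver with orange handle, 180 mm long, lying behind the synth. Origin: underside, x along it towards the blade.
- spare_module: Bystander: spare synth module lying face up, 129 x 60 x 39 mm with its knobs, in front of the synth. Origin: centre of its underside.

How it is judged (in metres and radians):
On the way, in this order (a step that is already met when the one before it is completed fails the run):
1. the panel leans back on its stop with the robot's fingers off it (value of joint panel above 1.62 rad and contact force between the fingers and anything else below 0.5 N), for 0.3 s.
2. the prop rod has been swung up and stays up by itself while the panel still leans back (value of joint rod above 0.66 rad and value of joint panel above 1.5 rad and contact force between the fingers and anything else below 0.5 N), for 0.2 s.
At the end, for the whole second after the job is handed in: The rod's tip sits in the socket under the panel (within 8 mm of its seat), the panel rests on it at 0.90 to 0.98 rad with the rod at 0.75 to 0.835 rad, and the panel is still (distance between rod_tip and socket below 0.008 m and value of joint panel between 0.9 and 0.98 rad and value of joint rod between 0.75 and 0.835 rad and not (velocity of joint panel below -0.05 rad/s) and velocity of joint panel below 0.05 rad/s); the robot touches nothing.
It fails at once if the panel is let drop (it swings shut faster than 3 rad/s) (velocity of joint panel below -3 rad/s).
It fails at once if the red cup is pushed more than 40 mm (distance of red_cup from where it was at the start of the episode above 0.04 m).
It fails at once if the tape roll is pushed more than 40 mm (distance of tape_roll from where it was at the start of the episode above 0.04 m).
It fails at once if the screwdriver is pushed more than 40 mm (distance of screwdriver from where it was at the start of the episode above 0.04 m).
It fails at once if the spare module is pushed more than 40 mm (distance of spare_module from where it was at the start of the episode above 0.04 m).
It also fails if it takes over 69 s, if anything falls off the work surface, if the arm or the gripper's body presses on something with over 40 N, if the wrist force passes 120 N, or if a joint passes its speed limit or range.

### The arm

A 6-joint arm with a two-finger parallel gripper is mounted at the origin on the work surface. World frame = base frame: x ahead of the robot, y to its left, z up, the work surface at z = 0. Lengths are in mm, angles in degrees, forces in N, time in s.
With the tool pointing down it reaches from about 350 to 850 mm from the base axis. Payload 8.1 kg.
Tool frame: the origin (TCP) lies midway between the tips of the shut fingers; the grasp point (between the pads) lies 19 mm behind it; z points along the fingers, y is the line along which they close (so a half turn about z gives the same grasp; the last joint's range is limited). The gripper opens to 85 mm and grips with 20 to 120 N. Pads are 22 mm wide; open, the fingers measure 114 mm over their backs; the gripper's body (76 mm by 85 mm) begins 54 mm behind the grasp point. The pads swing forward as they close: fully open they stand 13 mm farther back than shut.
Start: joints at [-77.831, 7.471, 85.268, -0, 87.261, -4.893], TCP at [176.071, -573.589, 231.292] pointing down, gripper open.
Joint ranges: [-169.43, 169.43], [-51.17, 129.36], [1.28, 143.12], [-76.62, 256.62], [0, 156.53], [-152.29, 152.29]. Speed limits (degrees/s): [136.94, 136.94, 159.86, 180, 180, 180].

### API

Orientations are given as [roll, pitch, yaw] about the fixed x, y, z axes, in that order (R = Rz(yaw) Ry(pitch) Rx(roll)).
In Python, from bench import sense, snapshot, camera_params, hand_in, masks_of, pinpoint gives the robot as it stands.
- The arm moves only by the tool step_arm, never from a script. Its argument "targets" is a list of rows, each an object with "angular": the turn, a rotation vector about the tool's x, y, z scaled (see below), a list of three; "dp": the shift along the tool's x, y, z scaled (see below), a list of three; "fingers": the closure, from 0 (fully open) to 1 (shut). A call has exactly 8 rows; each row is the pose to reach, as a shift and turn from the pose commanded when the call began, along the tool's axes at that moment, turning the shorter way round; what a row does not reach only later rows make up. The controller multiplies each number of a shift by 0.2 m and each number of a turn by 180 degrees. A row lasts 1/8 s, in which the tool goes at most 62.5 mm and 10.7 degrees, less where a joint would pass 70% of its speed; a pose out of reach is approached as far as the arm can. A call with a number of a shift or a turn outside -1 to 1 is refused whole. A call with a gripper value outside its range is refused whole. The fingers move at their own pace and stop on an object; "newtons" is the grip in N (left out, the last holds). Time passes only in rows, so rows that repeat a pose let the fingers close, or fill a call up. It gives the time, the measured TCP pose, the force, the opening and the grip force at its end, in the units of the state.
- sense(): the state, without advancing time (a new reading comes with each control period).
- snapshot(name): name is "side" or "top"; returns the picture (420x560x3 uint8, blue, green, red); there is no depth.
- camera_params(name): a dict with "vfov" (degrees; the focal length in pixels is half the picture's height over the tangent of half this angle, whatever the lens; pixels are square), "cx", "cy" (the principal point, pixels), "R" (3x3) and "t" (3): a world point X has camera coordinates R X + t. Camera axes: x right, y down, z forward; pixel columns grow to the right and rows downward; lengths in mm; the calibration is good to about 2 mm. A picture is of the moment at which its call begins. camera_params takes no time and is no camera call.
- hand_in(): hands the job in; it is judged then, once.
Trained networks look in the newest picture that a camera, given by its name, has taken for a name from the list of things; names that differ only in an ending like _2 or _b are one class to them, and where a whole thing is asked for, a point or a joint stands for the part that bears it (a point fixed in the world has none). Each returns a list of dicts, best first, with "conf" (0 to 1); they miss things now and then, are a little off and sometimes report something else, mostly with a low value. They report only what shows in the picture. A call takes as long as a camera call.
- masks_of(camera, label): "pixels" (420x560 bool, what is visible of it) and "at" ([column, row] in pixels, amid what is visible of it).
- pinpoint(camera, label): "at" ([column, row] in pixels: a listed point, or the origin of a listed thing).
The state is a dict: "time": time; "joint_pos": joint angles; "qd": joint speeds; "joint_efforts": joint torques, N m; "tool_pos": TCP position; "tcp_rot": TCP orientation; "ft_force": force on the tool from outside, world axes, zero at the start; "wrist_torque": the same for the moment, N m; "finger_gap": finger opening in mm; "grip_force": force on a finger pad.
Only numpy, scipy, OpenCV 4.12 (cv2) and the standard library are available. Lean on these libraries where they do the work, as an engineer would, in place of code of your own. Each camera call takes 0.05 s, during which the arm holds its last target. There are 200 camera calls.

## Working session

There is one attempt and no reset: what is moved stays moved. The work goes in short steps, Python scripts to look and compute and a tool call to move; the robot and the scene stay as the last step left them, time stands still between calls to the robot, and variables do not carry over. Pictures are saved under pics/ and viewed, at most 10 in all, crops included, and the job is handed in when it is done.

Besides the shell and the picture viewer there is one more tool, called after "Call:" as name(argument=value, ...), one argument or row to a line, values as JSON. step_arm: Moves the arm, as the interface text tells. Its arguments: {"type":"object","properties":{"targets":{"type":"array","items":{"type":"object","properties":{"angular":{"type":"array","items":{"type":"number","minimum":-1,"maximum":1}},"dp":{"type":"array","items":{"type":"number","minimum":-1,"maximum":1}},"fingers":{"type":"number"}}}},"newtons":{"type":"number"}},"required":["targets"]}

```bash
ls; mkdir -p pics; python3 - <<'E'
from bench import *
import cv2,numpy as np
print(sense())
ims=[]
for c in("side","top"):
    im=snapshot(c);ims.append(im);p=camera_params(c);print(c,p)
    for l in("synth","panel_hinge","panel_handle","socket","rod_pivot","rod_grip","rod_tip","red_cup","tape_roll","screwdriver","spare_module"):
        print(c,l,[(np.round(d["at"],1).tolist(),round(d["conf"],2)) for d in pinpoint(c,l)[:2]])
    cv2.imwrite(f"pics/{c}0.png",im)
E
```

```text
pics
{'time': 0.0, 'joint_pos': array([-7.78291829e+01,  7.51370739e+00,  8.53307047e+01, -7.80298362e-04,
        8.72614856e+01, -4.89220000e+00]), 'qd': array([-0.03336141, -0.06830546, -0.00493004, -0.03250594,  0.08311356,
       -0.02905847]), 'joint_efforts': array([ 1.78580365e-03, -5.69396138e+01, -5.00544190e+01, -2.67007053e-04,
        1.49047875e-02, -2.49053608e-05]), 'tool_pos': array([ 175.96112953, -573.03439475,  230.24537462]), 'tcp_rot': array([-1.79894422e+02, -8.25458727e-03,  1.70630475e+01]), 'ft_force': array([0.37922002, 0.05770344, 0.302052  ]), 'wrist_torque': array([ 0.02584732,  0.00808719, -0.03934004]), 'grip_force': 0.0, 'finger_gap': 85.53749507932073}
side {'vfov': 50.974044046976616, 'cx': 273.21924050379636, 'cy': 209.79265599446765, 'R': array([[ 0.88953551, -0.45647413, -0.01891957],
       [-0.26525889, -0.48230934, -0.83487449],
       [ 0.37197352,  0.74766909, -0.55011511]]), 't': array([-513.44744734,  230.04030893,  722.61513962])}
side synth [([239.8, 248.5], 0.65)]
side panel_hinge [([224.4, 191.0], 0.61)]
side panel_handle [([256.9, 216
[... 415 characters left out ...]
8, 'R': array([[ 1.73755247e-03, -9.99998387e-01, -4.55363253e-04],
       [-9.97064138e-01, -1.69759498e-03, -7.65520909e-02],
       [ 7.65511943e-02,  5.87039644e-04, -9.97065479e-01]]), 't': array([   8.12575686,  596.07929216, 1016.2456419 ])}
top synth [([265.4, 236.4], 0.66), ([360.9, 203.9], 0.35)]
top panel_hinge [([211.5, 236.0], 0.57)]
top panel_handle [([310.2, 239.0], 0.74)]
top socket [([264.1, 189.2], 0.9)]
top rod_pivot [([301.9, 190.0], 0.61)]
top rod_grip []
top rod_tip []
top red_cup [([148.4, 170.3], 0.84), ([264.5, 188.0], 0.46)]
top tape_roll [([362.6, 202.1], 0.6)]
top screwdriver [([158.9, 245.4], 0.82), ([375.2, 252.5], 0.72)]
top spare_module [([375.8, 253.7], 0.6)]
```

```bash
cat > h.py <<'E'
import numpy as np,cv2
from bench import *
from scipy.optimize import least_squares
from scipy.spatial.transform import Rotation as Ro
def proj(c,X):
    p=camera_params(c);f=210/np.tan(np.radians(p["vfov"]/2));q=p["R"]@np.asarray(X,float)+p["t"]
    return np.array([p["cx"]+f*q[0]/q[2],p["cy"]+f*q[1]/q[2]])
def ground(c,uv,z):
    p=camera_params(c);f=210/np.tan(np.radians(p["vfov"]/2))
    d=p["R"].T@np.array([(uv[0]-p["cx"])/f,(uv[1]-p["cy"])/f,1]);o=-p["R"].T@p["t"]
    return o+d*(z-o[2])/d[2]
def pan(v,th): # panel frame -> synth; opening th turns front edge up
    c,s=np.cos(th),np.sin(th);x,y,z=v
    return np.array([100+c*x+s*z,y,82-s*x+c*z])
def rod(l,ph): return np.array([-75+l*np.cos(ph),-100,47+l*np.sin(ph)])
def w(S,v):
    x,y,a=S;c,s=np.cos(a),np.sin(a)
    return np.array([x+c*v[0]-s*v[1],y+s*v[0]+c*v[1],v[2]])
E
python3 - <<'E'
from h import *
obs=[("side",(0,0,0),(239.8,248.5)),("side",(100,0,82),(224.4,191)),("side",pan((-188,0,54),0),(256.9,216.4)),("side",pan((-100,-100,-9),0),(282.1,208.8)),("side",(-75,-100,47),(300.6,235.5)),
("top",(0,0,0),(265.4,236.4)),("top",(100,0,82),(211.5,236)),("top",pan((-188,0,54),0),(310.2,239)),("top",pan((-100,-100,-9),0),(264.1,189.2)),("top",(-75,-100,47),(301.9,190))]
f=lambda S:np.concatenate([proj(c,w(S,v))-uv for c,v,uv in obs])
r=least_squares(f,[550,0,np.pi/2],loss="soft_l1",x_scale=[10,10,.1]);print(r.x,np.degrees(r.x[2]));print(f(r.x).reshape(-1,2).round(1))
for n,uv in dict(red_cup=(148.4,170.3),tape=(362.6,202.1),sd=(158.9,245.4),mod=(375.8,253.7)).items(): print(n,ground("top",uv,0).round())
for n,uv in dict(red_cup=(250,182.5),tape=(324.4,297.2),sd=(195.2,202.3),mod=(277,334.6)).items(): print(n,ground("side",uv,0).round())
S=r.x
ims=[]
for c in("side","top"):
    im=cv2.imread(f"pics/{c}0.png")
    for v in[(x,y,z) for x in(-113,113) for y in(-171,171) for z in(0,90)]+[pan((-188,y,54),0) for y in(-55,55)]:
        cv2.circle(im,tuple(int(t) for t in proj(c,w(S,v))),2,(0,255,0),-1)
    ims.append(im[60:400,80:480])
cv2.imwrite("pics/a.png",np.hstack(ims))
E
```

```text
[518.61271153  29.16787056   1.54141346] 88.316486015505
[[ 2.7 -1.9]
 [-1.2  1. ]
 [-0.4 -2.2]
 [ 2.2 -2.6]
 [ 0.4 -0.5]
 [-0.7  1.6]
 [ 2.4  0.4]
 [-0.3  0.3]
 [ 1.5 -0.6]
 [-0.1  1. ]]
red_cup [666. 284.   0.]
tape [ 597. -184.    0.]
sd [502. 258.   0.]
mod [ 485. -211.    0.]
red_cup [647. 271.   0.]
tape [ 590. -180.    0.]
sd [487. 247.   0.]
mod [ 473. -216.    0.]
```

View pics/a.png

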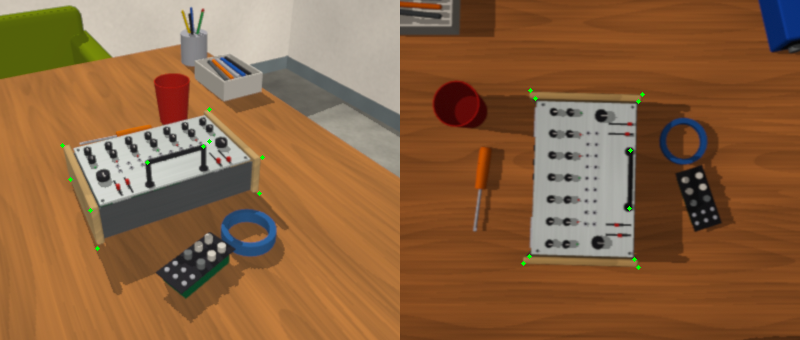

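```bash
cat >> h.py <<'E'
import json,os
S=np.array([518.6,29.2,1.5414])
A=Ro.from_euler('z',S[2]-np.pi/2)
def down(yaw,tilt=0): # yaw deg; tilt about world x-ish synth y axis
    return Ro.from_euler('xyz',[180,0,yaw],degrees=True)
def C(): 
    return json.load(open("c.json")) if os.path.exists("c.json") else [[176.071,-573.589,231.292],[180,0,17.063]]
def go(P,yaw,fingers):
    """P: 8 world TCP positions, yaw: final yaw (linear over rows). Prints rows; commits the commanded pose."""
    c,e=C();R0=Ro.from_euler('xyz',e,degrees=True);P=np.asarray(P,float)
    fr=np.broadcast_to(fingers,8);rows=[]
    dy=(yaw-e[2]+180)%360-180
    for i,p in enumerate(P):
        a=round(-dy*(i+1)/8/180,3);d=(R0.inv().apply(p-c)/200).round(3)
        rows.append({"dp":(d+0.).tolist(),"angular":[0,0,a],"fingers":round(float(fr[i]),2)})
    print(json.dumps(rows).replace(" ",""))
    n=np.array(c)+R0.apply(d)*200; json.dump([n.tolist(),[180,0,e[2]-a*180]],open("c.json","w"))
def line(q,n=8):
    c=np.array(C()[0]);q=np.asarray(q,float);return [c+(q-c)*min(1,(i+1)/n) for i in range(8)]
E
python3 - <<'E'
from h import *
t=w(S,(-88,0,0))[:2];print(t)
c=np.array([176.071,-573.589])
for k in(1,2,3):
    q=c+(t-c)*k/3; go(line([*q,[231,231,200][k-1]],8),-1.7,0)
E
```

```text
[516.0134958 -58.7619804]
[{"dp":[0.099,-0.082,0.0],"angular":[0,0,0.013],"fingers":0.0},{"dp":[0.198,-0.164,0.0],"angular":[0,0,0.026],"fingers":0.0},{"dp":[0.298,-0.245,0.001],"angular":[0,0,0.039],"fingers":0.0},{"dp":[0.397,-0.327,0.001],"angular":[0,0,0.052],"fingers":0.0},{"dp":[0.496,-0.409,0.001],"angular":[0,0,0.065],"fingers":0.0},{"dp":[0.595,-0.491,0.001],"angular":[0,0,0.078],"fingers":0.0},{"dp":[0.694,-0.572,0.001],"angular":[0,0,0.091],"fingers":0.0},{"dp":[0.793,-0.654,0.001],"angular":[0,0,0.104],"fingers":0.0}]
[{"dp":[0.068,-0.109,0.0],"angular":[0,0,0.0],"fingers":0.0},{"dp":[0.135,-0.219,0.0],"angular":[0,0,0.0],"fingers":0.0},{"dp":[0.203,-0.328,0.0],"angular":[0,0,0.0],"fingers":0.0},{"dp":[0.271,-0.437,0.0],"angular":[0,0,0.0],"fingers":0.0},{"dp":[0.339,-0.546,0.0],"angular":[0,0,0.0],"fingers":0.0},{"dp":[0.406,-0.656,0.0],"angular":[0,0,0.0],"fingers":0.0},{"dp":[0.474,-0.765,0.0],"angular":[0,0,0.0],"fingers":0.0},{"dp":[0.542,-0.874,0.0],"angular":[0,0,0.0],"fingers":0.0}]
[{"dp":[0.068,-0.109,0.019],"angular":[0,0,0.0],"fingers":0.0},{"dp":[0.135,-0.219,0.039],"angular":[0,0,0.0],"fingers":0.0},{"dp":[0.203,-0.328,0.058],"angular":[0,0,0.0],"fingers":0.0},{"dp":[0.271,-0.437,0.078],"angular":[0,0,0.0],"fingers":0.0},{"dp":[0.338,-0.546,0.097],"angular":[0,0,0.0],"fingers":0.0},{"dp":[0.406,-0.656,0.117],"angular":[0,0,0.0],"fingers":0.0},{"dp":[0.474,-0.765,0.136],"angular":[0,0,0.0],"fingers":0.0},{"dp":[0.541,-0.874,0.155],"angular":[0,0,0.0],"fingers":0.0}]
```

Call:
step_arm(
  targets=[
    {"dp": [0.099,-0.082,0.0],"angular": [0,0,0.013],"fingers": 0.0},
    {"dp": [0.198,-0.164,0.0],"angular": [0,0,0.026],"fingers": 0.0},
    {"dp": [0.298,-0.245,0.001],"angular": [0,0,0.039],"fingers": 0.0},
    {"dp": [0.397,-0.327,0.001],"angular": [0,0,0.052],"fingers": 0.0},
    {"dp": [0.496,-0.409,0.001],"angular": [0,0,0.065],"fingers": 0.0},
    {"dp": [0.595,-0.491,0.001],"angular": [0,0,0.078],"fingers": 0.0},
    {"dp": [0.694,-0.572,0.001],"angular": [0,0,0.091],"fingers": 0.0},
    {"dp": [0.793,-0.654,0.001],"angular": [0,0,0.104],"fingers": 0.0},
  ],
  newtons=30,
)

```text
time: 2.2
tool_pos: [289.7, -401.3, 231.2]
tcp_rot: [180.0, -0.0, -1.7]
ft_force: [0.8, -0.3, 1.2]
finger_gap: 85.1
grip_force: 0.0
```

Call:
step_arm(
  targets=[
    {"dp": [0.068,-0.109,0.0],"angular": [0,0,0.0],"fingers": 0.0},
    {"dp": [0.135,-0.219,0.0],"angular": [0,0,0.0],"fingers": 0.0},
    {"dp": [0.203,-0.328,0.0],"angular": [0,0,0.0],"fingers": 0.0},
    {"dp": [0.271,-0.437,0.0],"angular": [0,0,0.0],"fingers": 0.0},
    {"dp": [0.339,-0.546,0.0],"angular": [0,0,0.0],"fingers": 0.0},
    {"dp": [0.406,-0.656,0.0],"angular": [0,0,0.0],"fingers": 0.0},
    {"dp": [0.474,-0.765,0.0],"angular": [0,0,0.0],"fingers": 0.0},
    {"dp": [0.542,-0.874,0.0],"angular": [0,0,0.0],"fingers": 0.0},
  ],
)

```text
time: 3.2
tool_pos: [403.2, -229.7, 231.3]
tcp_rot: [180.0, -0.0, -1.7]
ft_force: [-0.6, -0.8, 0.1]
finger_gap: 85.2
grip_force: 0.0
```

Call:
step_arm(
  targets=[
    {"dp": [0.068,-0.109,0.019],"angular": [0,0,0.0],"fingers": 0.0},
    {"dp": [0.135,-0.219,0.039],"angular": [0,0,0.0],"fingers": 0.0},
    {"dp": [0.203,-0.328,0.058],"angular": [0,0,0.0],"fingers": 0.0},
    {"dp": [0.271,-0.437,0.078],"angular": [0,0,0.0],"fingers": 0.0},
    {"dp": [0.338,-0.546,0.097],"angular": [0,0,0.0],"fingers": 0.0},
    {"dp": [0.406,-0.656,0.117],"angular": [0,0,0.0],"fingers": 0.0},
    {"dp": [0.474,-0.765,0.136],"angular": [0,0,0.0],"fingers": 0.0},
    {"dp": [0.541,-0.874,0.155],"angular": [0,0,0.0],"fingers": 0.0},
  ],
)

```text
time: 4.2
tool_pos: [516.4, -58.1, 200.1]
tcp_rot: [180.0, -0.0, -1.7]
ft_force: [0.3, -0.1, -0.5]
finger_gap: 85.7
grip_force: 0.0
```

```bash
python3 - <<'E'
from h import *
c=C()[0]
go(line([c[0],c[1],117],6),-1.7,[0]*7+[1])
E
```

```text
[{"dp":[0.0,0.0,0.069],"angular":[0,0,0.0],"fingers":0.0},{"dp":[0.0,0.0,0.138],"angular":[0,0,0.0],"fingers":0.0},{"dp":[0.0,0.0,0.208],"angular":[0,0,0.0],"fingers":0.0},{"dp":[0.0,0.0,0.277],"angular":[0,0,0.0],"fingers":0.0},{"dp":[0.0,0.0,0.346],"angular":[0,0,0.0],"fingers":0.0},{"dp":[0.0,0.0,0.415],"angular":[0,0,0.0],"fingers":0.0},{"dp":[0.0,0.0,0.415],"angular":[0,0,0.0],"fingers":0.0},{"dp":[0.0,0.0,0.415],"angular":[0,0,0.0],"fingers":1.0}]
```

Call:
step_arm(
  targets=[
    {"dp": [0.0,0.0,0.07],"fingers": 0.0},
    {"dp": [0.0,0.0,0.14],"fingers": 0.0},
    {"dp": [0.0,0.0,0.21],"fingers": 0.0},
    {"dp": [0.0,0.0,0.28],"fingers": 0.0},
    {"dp": [0.0,0.0,0.35],"fingers": 0.0},
    {"dp": [0.0,0.0,0.415],"fingers": 0.0},
    {"dp": [0.0,0.0,0.415],"fingers": 0.5},
    {"dp": [0.0,0.0,0.415],"fingers": 1.0},
  ],
  newtons=30,
)

```text
validation failed for argument at $.ta...
```

Call:
step_arm(
  targets=[
    {"fingers": 1.0},
    {"fingers": 1.0},
    {"fingers": 1.0},
    {"fingers": 1.0},
    {"fingers": 1.0},
    {"fingers": 1.0},
    {"fingers": 1.0},
    {"fingers": 1.0},
  ],
)

```text
validation failed for argument at $.ta...
```

Angular and dp are required, evidently.

Call:
step_arm(
  targets=[
    {"dp": [0,0,0.07],"angular": [0,0,0],"fingers": 0},
    {"dp": [0,0,0.14],"angular": [0,0,0],"fingers": 0},
    {"dp": [0,0,0.21],"angular": [0,0,0],"fingers": 0},
    {"dp": [0,0,0.28],"angular": [0,0,0],"fingers": 0},
    {"dp": [0,0,0.35],"angular": [0,0,0],"fingers": 0},
    {"dp": [0,0,0.415],"angular": [0,0,0],"fingers": 0},
    {"dp": [0,0,0.415],"angular": [0,0,0],"fingers": 0.5},
    {"dp": [0,0,0.415],"angular": [0,0,0],"fingers": 1},
  ],
  newtons=30,
)

```text
time: 5.2
tool_pos: [516.2, -58.9, 117.5]
tcp_rot: [180.0, -0.0, -1.7]
ft_force: [-0.5, -0.2, 1.2]
finger_gap: 51.7
grip_force: 0.0
```

Call:
step_arm(
  targets=[
    {"dp": [0,0,0],"angular": [0,0,0],"fingers": 1},
    {"dp": [0,0,0],"angular": [0,0,0],"fingers": 1},
    {"dp": [0,0,0],"angular": [0,0,0],"fingers": 1},
    {"dp": [0,0,0],"angular": [0,0,0],"fingers": 1},
    {"dp": [0,0,0],"angular": [0,0,0],"fingers": 1},
    {"dp": [0,0,0],"angular": [0,0,0],"fingers": 1},
    {"dp": [0,0,0],"angular": [0,0,0],"fingers": 1},
    {"dp": [0,0,0],"angular": [0,0,0],"fingers": 1},
  ],
)

```text
time: 6.2
tool_pos: [516.4, -58.0, 117.7]
tcp_rot: [-179.9, -0.1, -1.6]
ft_force: [-0.3, 4.9, 3.2]
finger_gap: 8.5
grip_force: 29.4
```

```bash
cat >> h.py <<'E'
H=(-188,0,54)
def arc(a,b,fingers=1,off=(0,0,-19)):
    go([w(S,pan(H,a+(b-a)*(i+1)/8))+off for i in range(8)],-1.7,fingers)
E
python3 - <<'E'
from h import *
print(C(), w(S,pan(H,0)))
arc(0,.5);arc(.5,1.0)
E
```

```text
[[515.9286092027695, -58.818978408114084, 117.09199999999993], [180, 0, -1.657]] [516.0134958 -58.7619804 136.       ]
[{"dp":[0.0,-0.019,-0.058],"angular":[0,0,0.0],"fingers":1.0},{"dp":[0.0,-0.041,-0.115],"angular":[0,0,0.0],"fingers":1.0},{"dp":[0.0,-0.067,-0.17],"angular":[0,0,0.0],"fingers":1.0},{"dp":[0.0,-0.096,-0.224],"angular":[0,0,0.0],"fingers":1.0},{"dp":[0.0,-0.129,-0.275],"angular":[0,0,0.0],"fingers":1.0},{"dp":[0.0,-0.165,-0.325],"angular":[0,0,0.0],"fingers":1.0},{"dp":[0.001,-0.203,-0.372],"angular":[0,0,0.0],"fingers":1.0},{"dp":[0.001,-0.245,-0.417],"angular":[0,0,0.0],"fingers":1.0}]
[{"dp":[0.0,-0.044,-0.042],"angular":[0,0,0.0],"fingers":1.0},{"dp":[0.0,-0.091,-0.081],"angular":[0,0,0.0],"fingers":1.0},{"dp":[0.0,-0.14,-0.118],"angular":[0,0,0.0],"fingers":1.0},{"dp":[0.0,-0.192,-0.151],"angular":[0,0,0.0],"fingers":1.0},{"dp":[0.0,-0.245,-0.181],"angular":[0,0,0.0],"fingers":1.0},{"dp":[0.0,-0.3,-0.207],"angular":[0,0,0.0],"fingers":1.0},{"dp":[0.0,-0.357,-0.23],"angular":[0,0,0.0],"fingers":1.0},{"dp":[0.0,-0.415,-0.249],"angular":[0,0,0.0],"fingers":1.0}]
```

Call:
step_arm(
  targets=[
    {"dp": [0.0,-0.019,-0.058],"angular": [0,0,0.0],"fingers": 1.0},
    {"dp": [0.0,-0.041,-0.115],"angular": [0,0,0.0],"fingers": 1.0},
    {"dp": [0.0,-0.067,-0.17],"angular": [0,0,0.0],"fingers": 1.0},
    {"dp": [0.0,-0.096,-0.224],"angular": [0,0,0.0],"fingers": 1.0},
    {"dp": [0.0,-0.129,-0.275],"angular": [0,0,0.0],"fingers": 1.0},
    {"dp": [0.0,-0.165,-0.325],"angular": [0,0,0.0],"fingers": 1.0},
    {"dp": [0.001,-0.203,-0.372],"angular": [0,0,0.0],"fingers": 1.0},
    {"dp": [0.001,-0.245,-0.417],"angular": [0,0,0.0],"fingers": 1.0},
  ],
)

```text
time: 7.2
tool_pos: [517.5, -10.7, 201.7]
tcp_rot: [179.9, -0.0, -1.7]
ft_force: [2.2, -5.9, -0.4]
finger_gap: 8.8
grip_force: 29.3
```

Call:
step_arm(
  targets=[
    {"dp": [0.0,-0.044,-0.042],"angular": [0,0,0.0],"fingers": 1.0},
    {"dp": [0.0,-0.091,-0.081],"angular": [0,0,0.0],"fingers": 1.0},
    {"dp": [0.0,-0.14,-0.118],"angular": [0,0,0.0],"fingers": 1.0},
    {"dp": [0.0,-0.192,-0.151],"angular": [0,0,0.0],"fingers": 1.0},
    {"dp": [0.0,-0.245,-0.181],"angular": [0,0,0.0],"fingers": 1.0},
    {"dp": [0.0,-0.3,-0.207],"angular": [0,0,0.0],"fingers": 1.0},
    {"dp": [0.0,-0.357,-0.23],"angular": [0,0,0.0],"fingers": 1.0},
    {"dp": [0.0,-0.415,-0.249],"angular": [0,0,0.0],"fingers": 1.0},
  ],
)

```text
time: 8.2
tool_pos: [519.9, 72.3, 253.0]
tcp_rot: [179.9, -0.1, -1.7]
ft_force: [-2.6, -6.1, 7.7]
finger_gap: 8.5
grip_force: 30.8
```

```bash
python3 - <<'E'
from h import *
print(sense()["ft_force"])
snapshot("side");snapshot("top")
print([(c,pinpoint(c,"panel_handle")[:1],proj(c,w(S,pan(H,1.0)))) for c in("side","top")])
arc(1.0,1.4);arc(1.4,1.70)
E
```

```text
[-2.57466509 -6.07450866  7.74559025]
[('side', [{'at': [225.0, 121.4], 'conf': 0.7}], array([225.31814514, 119.81074544])), ('top', [], array([234.29944277, 236.82753981]))]
[{"dp":[0.0,-0.047,-0.013],"angular":[0,0,0.0],"fingers":1.0},{"dp":[0.0,-0.095,-0.024],"angular":[0,0,0.0],"fingers":1.0},{"dp":[0.0,-0.143,-0.032],"angular":[0,0,0.0],"fingers":1.0},{"dp":[0.0,-0.191,-0.037],"angular":[0,0,0.0],"fingers":1.0},{"dp":[0.0,-0.24,-0.041],"angular":[0,0,0.0],"fingers":1.0},{"dp":[0.0,-0.289,-0.042],"angular":[0,0,0.0],"fingers":1.0},{"dp":[0.0,-0.338,-0.04],"angular":[0,0,0.0],"fingers":1.0},{"dp":[0.0,-0.387,-0.036],"angular":[0,0,0.0],"fingers":1.0}]
[{"dp":[0.0,-0.036,0.005],"angular":[0,0,0.0],"fingers":1.0},{"dp":[0.0,-0.072,0.011],"angular":[0,0,0.0],"fingers":1.0},{"dp":[0.0,-0.108,0.018],"angular":[0,0,0.0],"fingers":1.0},{"dp":[0.0,-0.144,0.027],"angular":[0,0,0.0],"fingers":1.0},{"dp":[0.0,-0.179,0.037],"angular":[0,0,0.0],"fingers":1.0},{"dp":[0.0,-0.214,0.048],"angular":[0,0,0.0],"fingers":1.0},{"dp":[0.0,-0.248,0.061],"angular":[0,0,0.0],"fingers":1.0},{"dp":[0.0,-0.282,0.075],"angular":[0,0,0.0],"fingers":1.0}]
```

Call:
step_arm(
  targets=[
    {"dp": [0.0,-0.047,-0.013],"angular": [0,0,0.0],"fingers": 1.0},
    {"dp": [0.0,-0.095,-0.024],"angular": [0,0,0.0],"fingers": 1.0},
    {"dp": [0.0,-0.143,-0.032],"angular": [0,0,0.0],"fingers": 1.0},
    {"dp": [0.0,-0.191,-0.037],"angular": [0,0,0.0],"fingers": 1.0},
    {"dp": [0.0,-0.24,-0.041],"angular": [0,0,0.0],"fingers": 1.0},
    {"dp": [0.0,-0.289,-0.042],"angular": [0,0,0.0],"fingers": 1.0},
    {"dp": [0.0,-0.338,-0.04],"angular": [0,0,0.0],"fingers": 1.0},
    {"dp": [0.0,-0.387,-0.036],"angular": [0,0,0.0],"fingers": 1.0},
  ],
)

```text
time: 9.4
tool_pos: [521.8, 151.1, 258.5]
tcp_rot: [180.0, 0.0, -1.6]
ft_force: [-1.7, -0.7, 5.8]
finger_gap: 8.7
grip_force: 32.2
```

Call:
step_arm(
  targets=[
    {"dp": [0.0,-0.036,0.005],"angular": [0,0,0.0],"fingers": 1.0},
    {"dp": [0.0,-0.072,0.011],"angular": [0,0,0.0],"fingers": 1.0},
    {"dp": [0.0,-0.108,0.018],"angular": [0,0,0.0],"fingers": 1.0},
    {"dp": [0.0,-0.144,0.027],"angular": [0,0,0.0],"fingers": 1.0},
    {"dp": [0.0,-0.179,0.037],"angular": [0,0,0.0],"fingers": 1.0},
    {"dp": [0.0,-0.214,0.048],"angular": [0,0,0.0],"fingers": 1.0},
    {"dp": [0.0,-0.248,0.061],"angular": [0,0,0.0],"fingers": 1.0},
    {"dp": [0.0,-0.282,0.075],"angular": [0,0,0.0],"fingers": 1.0},
  ],
)

```text
time: 10.4
tool_pos: [523.3, 207.7, 242.2]
tcp_rot: [-180.0, 0.1, -1.6]
ft_force: [-4.1, -0.3, 0.7]
finger_gap: 8.4
grip_force: 32.7
```

```bash
python3 - <<'E'
from h import *
cv2.imwrite("pics/b.png",np.hstack([snapshot("side")[20:400,80:480],snapshot("top")[20:400,80:480]]))
E
```

```text
(no output)
```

View pics/b.png

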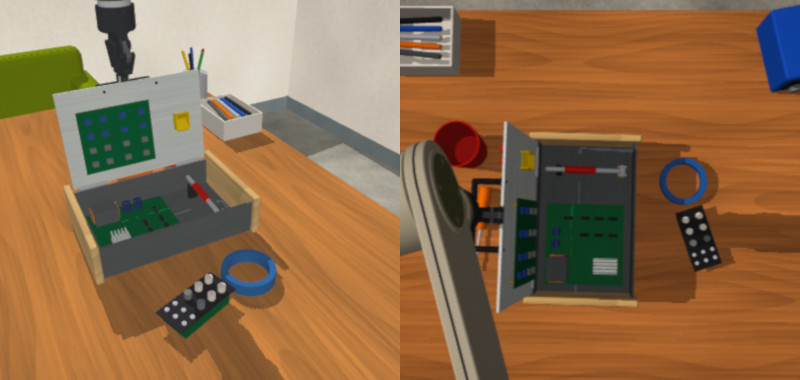

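Call:
step_arm(
  targets=[
    {"dp": [0,0,0],"angular": [0,0,0],"fingers": 0.6},
    {"dp": [0,0,0],"angular": [0,0,0],"fingers": 0.6},
    {"dp": [0,0,0],"angular": [0,0,0],"fingers": 0.6},
    {"dp": [0,0,-0.1],"angular": [0,0,0],"fingers": 0.6},
    {"dp": [0,0,-0.2],"angular": [0,0,0],"fingers": 0.6},
    {"dp": [0,0,-0.3],"angular": [0,0,0],"fingers": 0.6},
    {"dp": [0,0,-0.4],"angular": [0,0,0],"fingers": 0.6},
    {"dp": [0,0,-0.4],"angular": [0,0,0],"fingers": 0.6},
  ],
)

```text
time: 11.5
tool_pos: [524.9, 207.2, 325.5]
tcp_rot: [-179.9, -0.2, -1.7]
ft_force: [-0.5, -0.6, 0.2]
finger_gap: 33.9
grip_force: 0.0
```

```bash
python3 - <<'E'
from h import *
c,e=C();c[2]+=80;json.dump([c,e],open("c.json","w"));print(c,e)
# refit all on fresh pictures: S, th
obs=[];X=[]
for cam in("side","top"):
    snapshot(cam)
    for n in("panel_handle","socket","rod_pivot","rod_grip","rod_tip","panel_hinge"):
        d=pinpoint(cam,n)
        if d and d[0]["conf"]>.5: obs.append((cam,n,d[0]["at"]))
def m(n,th,ph): return {"panel_handle":pan(H,th),"socket":pan((-100,-100,-9),th),"rod_pivot":rod(0,0),"rod_grip":rod(87.5,ph),"rod_tip":rod(155,ph),"panel_hinge":np.array([100,0,82])}[n]
obs0=[("side",(0,0,0),(239.8,248.5)),("side",(100,0,82),(224.4,191)),("side",pan(H,0),(256.9,216.4)),("side",pan((-100,-100,-9),0),(282.1,208.8)),("side",(-75,-100,47),(300.6,235.5)),
("top",(0,0,0),(265.4,236.4)),("top",(100,0,82),(211.5,236)),("top",pan(H,0),(310.2,239)),("top",pan((-100,-100,-9),0),(264.1,189.2)),("top",(-75,-100,47),(301.9,190))]
f=lambda p:np.concatenate([proj(cam,w(p[:3],m(n,p[3],p[4])))-uv for cam,n,uv in obs]+[proj(cam,w(p[:3],v))-uv for cam,v,uv in obs0])
r=least_squares(f,[*S,1.7,0],loss="soft_l1",x_scale=[10,10,.1,.1,.1]);print(r.x.round(3))
for o,e in zip(obs,f(r.x).reshape(-1,2).round(1)):print(o[:2],e)
E
```

```text
[523.8144181851092, 206.86409221682067, 322.4919999999999] [180, 0, -1.657]
[5.18726e+02 2.81270e+01 1.54600e+00 1.69700e+00 4.60000e-02]
('side', 'panel_handle') [ 2.  -2.4]
('side', 'socket') [-0.4 -0.4]
('side', 'rod_pivot') [-0.6  0. ]
('side', 'rod_grip') [2.1 0.8]
('side', 'rod_tip') [ 3.1 -0.6]
('side', 'panel_hinge') [ 0.2 -0.7]
('top', 'panel_handle') [-0.2  0.1]
('top', 'rod_pivot') [3.1 0.3]
('top', 'rod_grip') [-2.   1.3]
('top', 'rod_tip') [-1.5  2.8]
('top', 'panel_hinge') [-1.7  2.1]
```

```bash
python3 - <<'E'
from h import *
t=w(S,(12.5,-100,0));c=np.array(C()[0])
q=(c+t)/2;q[2]=325
go(line(q,8),43.3,.55)
go(line([t[0],t[1],270],8),88.3,.55)
print(t,C())
E
```

```text
[{"dp":[0.031,0.052,-0.002],"angular":[0,0,-0.031],"fingers":0.55},{"dp":[0.062,0.103,-0.003],"angular":[0,0,-0.062],"fingers":0.55},{"dp":[0.094,0.155,-0.005],"angular":[0,0,-0.094],"fingers":0.55},{"dp":[0.125,0.207,-0.006],"angular":[0,0,-0.125],"fingers":0.55},{"dp":[0.156,0.258,-0.008],"angular":[0,0,-0.156],"fingers":0.55},{"dp":[0.187,0.31,-0.009],"angular":[0,0,-0.187],"fingers":0.55},{"dp":[0.219,0.362,-0.011],"angular":[0,0,-0.219],"fingers":0.55},{"dp":[0.25,0.413,-0.013],"angular":[0,0,-0.25],"fingers":0.55}]
[{"dp":[-0.014,0.059,0.034],"angular":[0,0,-0.031],"fingers":0.55},{"dp":[-0.029,0.117,0.069],"angular":[0,0,-0.062],"fingers":0.55},{"dp":[-0.043,0.176,0.103],"angular":[0,0,-0.094],"fingers":0.55},{"dp":[-0.058,0.234,0.138],"angular":[0,0,-0.125],"fingers":0.55},{"dp":[-0.072,0.293,0.172],"angular":[0,0,-0.156],"fingers":0.55},{"dp":[-0.087,0.352,0.207],"angular":[0,0,-0.187],"fingers":0.55},{"dp":[-0.101,0.41,0.241],"angular":[0,0,-0.219],"fingers":0.55},{"dp":[-0.116,0.469,0.275],"angular":[0,0,-0.25],"fingers":0.55}]
[618.92419707  38.75539017   0.        ] [[618.9136361636864, 38.712388911364584, 270.0919999999999], [180, 0, 88.343]]
```

Call:
step_arm(
  targets=[
    {"dp": [0.031,0.052,-0.002],"angular": [0,0,-0.031],"fingers": 0.55},
    {"dp": [0.062,0.103,-0.003],"angular": [0,0,-0.062],"fingers": 0.55},
    {"dp": [0.094,0.155,-0.005],"angular": [0,0,-0.094],"fingers": 0.55},
    {"dp": [0.125,0.207,-0.006],"angular": [0,0,-0.125],"fingers": 0.55},
    {"dp": [0.156,0.258,-0.008],"angular": [0,0,-0.156],"fingers": 0.55},
    {"dp": [0.187,0.31,-0.009],"angular": [0,0,-0.187],"fingers": 0.55},
    {"dp": [0.219,0.362,-0.011],"angular": [0,0,-0.219],"fingers": 0.55},
    {"dp": [0.25,0.413,-0.013],"angular": [0,0,-0.25],"fingers": 0.55},
  ],
)

```text
time: 13.2
tool_pos: [571.6, 122.5, 325.1]
tcp_rot: [180.0, -0.0, 43.5]
ft_force: [1.1, 0.1, -0.7]
finger_gap: 38.3
grip_force: 0.0
```

Call:
step_arm(
  targets=[
    {"dp": [-0.014,0.059,0.034],"angular": [0,0,-0.031],"fingers": 0.55},
    {"dp": [-0.029,0.117,0.069],"angular": [0,0,-0.062],"fingers": 0.55},
    {"dp": [-0.043,0.176,0.103],"angular": [0,0,-0.094],"fingers": 0.55},
    {"dp": [-0.058,0.234,0.138],"angular": [0,0,-0.125],"fingers": 0.55},
    {"dp": [-0.072,0.293,0.172],"angular": [0,0,-0.156],"fingers": 0.55},
    {"dp": [-0.087,0.352,0.207],"angular": [0,0,-0.187],"fingers": 0.55},
    {"dp": [-0.101,0.41,0.241],"angular": [0,0,-0.219],"fingers": 0.55},
    {"dp": [-0.116,0.469,0.275],"angular": [0,0,-0.25],"fingers": 0.55},
  ],
)

```text
time: 14.2
tool_pos: [619.1, 38.4, 269.8]
tcp_rot: [-180.0, -0.0, 88.5]
ft_force: [-0.7, 0.0, -0.3]
finger_gap: 38.4
grip_force: 0.0
```

```bash
python3 - <<'E'
from h import *
snapshot("side")
d=pinpoint("side","rod_grip");print(d[:1],proj("side",w(S,rod(87.5,0))), [ground("side",x["at"],47) for x in d[:1]])
d=pinpoint("side","rod_tip");print(d[:1],proj("side",w(S,rod(155,0))))
c=np.array(C()[0]);print(c)
E
```

```text
[{'at': [281.1, 212.4], 'conf': 0.51}] [281.75721765 213.44883758] [array([619.59976504,  43.06021541,  47.        ])]
[{'at': [265.8, 194.4], 'conf': 0.67}] [268.62370307 198.79883618]
[618.91363616  38.71238891 270.092     ]
```

Call:
step_arm(
  targets=[
    {"dp": [0,0,0.1],"angular": [0,0,0],"fingers": 0.55},
    {"dp": [0,0,0.2],"angular": [0,0,0],"fingers": 0.55},
    {"dp": [0,0,0.3],"angular": [0,0,0],"fingers": 0.55},
    {"dp": [0,0,0.4],"angular": [0,0,0],"fingers": 0.55},
    {"dp": [0,0,0.5],"angular": [0,0,0],"fingers": 0.55},
    {"dp": [0,0,0.6],"angular": [0,0,0],"fingers": 0.55},
    {"dp": [0,0,0.7],"angular": [0,0,0],"fingers": 0.55},
    {"dp": [0,0,0.8],"angular": [0,0,0],"fingers": 0.55},
  ],
  newtons=30,
)

```text
time: 15.35
tool_pos: [618.9, 38.7, 108.8]
tcp_rot: [180.0, 0.0, 88.3]
ft_force: [0.2, 0.5, 0.2]
finger_gap: 38.4
grip_force: 0.0
```

Call:
step_arm(
  targets=[
    {"dp": [0,0,0.08],"angular": [0,0,0],"fingers": 0.55},
    {"dp": [0,0,0.16],"angular": [0,0,0],"fingers": 0.55},
    {"dp": [0,0,0.24],"angular": [0,0,0],"fingers": 0.55},
    {"dp": [0,0,0.32],"angular": [0,0,0],"fingers": 0.55},
    {"dp": [0,0,0.4],"angular": [0,0,0],"fingers": 0.55},
    {"dp": [0,0,0.4],"angular": [0,0,0],"fingers": 0.6},
    {"dp": [0,0,0.4],"angular": [0,0,0],"fingers": 1},
    {"dp": [0,0,0.4],"angular": [0,0,0],"fingers": 1},
  ],
)

```text
time: 16.35
tool_pos: [619.0, 38.7, 30.6]
tcp_rot: [180.0, 0.0, 88.3]
ft_force: [-2.1, 0.2, -0.6]
finger_gap: 15.1
grip_force: 29.4
```

Call:
step_arm(
  targets=[
    {"dp": [0,0,0],"angular": [0,0,0],"fingers": 1},
    {"dp": [0,0,0],"angular": [0,0,0],"fingers": 1},
    {"dp": [0,0,0],"angular": [0,0,0],"fingers": 1},
    {"dp": [0,0,0],"angular": [0,0,0],"fingers": 1},
    {"dp": [0,0,0],"angular": [0,0,0],"fingers": 1},
    {"dp": [0,0,0],"angular": [0,0,0],"fingers": 1},
    {"dp": [0,0,0],"angular": [0,0,0],"fingers": 1},
    {"dp": [0,0,0],"angular": [0,0,0],"fingers": 1},
  ],
)

```text
time: 17.35
tool_pos: [619.0, 38.7, 30.1]
tcp_rot: [180.0, -0.0, 88.3]
ft_force: [-1.8, 0.6, 1.5]
finger_gap: 15.1
grip_force: 29.4
```

```bash
python3 - <<'E'
from h import *
c,e=C();c[2]-=240;c[2]=c[2];json.dump([c,e],open("c.json","w"));c=np.array(c)
p0=rod(87.5,0)
for a,b in((0,.42),(.42,.82)):
    go([c+w(S,rod(87.5,a+(b-a)*(i+1)/8))-w(S,p0) for i in range(8)],88.3,1)
print(c,e,C())
E
```

```text
[{"dp":[-0.001,0.0,-0.023],"angular":[0,0,0.0],"fingers":1.0},{"dp":[-0.002,0.0,-0.046],"angular":[0,0,0.0],"fingers":1.0},{"dp":[-0.005,0.0,-0.069],"angular":[0,0,0.0],"fingers":1.0},{"dp":[-0.01,0.0,-0.091],"angular":[0,0,0.0],"fingers":1.0},{"dp":[-0.015,0.0,-0.114],"angular":[0,0,0.0],"fingers":1.0},{"dp":[-0.022,0.0,-0.136],"angular":[0,0,0.0],"fingers":1.0},{"dp":[-0.029,0.0,-0.157],"angular":[0,0,0.0],"fingers":1.0},{"dp":[-0.038,0.0,-0.178],"angular":[0,0,0.0],"fingers":1.0}]
[{"dp":[-0.009,0.0,-0.02],"angular":[0,0,0.0],"fingers":1.0},{"dp":[-0.02,0.0,-0.039],"angular":[0,0,0.0],"fingers":1.0},{"dp":[-0.031,0.0,-0.058],"angular":[0,0,0.0],"fingers":1.0},{"dp":[-0.043,0.0,-0.076],"angular":[0,0,0.0],"fingers":1.0},{"dp":[-0.057,0.0,-0.094],"angular":[0,0,0.0],"fingers":1.0},{"dp":[-0.071,0.0,-0.11],"angular":[0,0,0.0],"fingers":1.0},{"dp":[-0.085,0.0,-0.127],"angular":[0,0,0.0],"fingers":1.0},{"dp":[-0.101,0.0,-0.142],"angular":[0,0,0.0],"fingers":1.0}]
[618.91363616  38.71238891  30.092     ] [180, 0, 88.343] [[618.1097692913667, 10.924013679055893, 94.09199999999993], [180, 0, 88.343]]
```

Call:
step_arm(
  targets=[
    {"dp": [-0.001,0.0,-0.023],"angular": [0,0,0.0],"fingers": 1.0},
    {"dp": [-0.002,0.0,-0.046],"angular": [0,0,0.0],"fingers": 1.0},
    {"dp": [-0.005,0.0,-0.069],"angular": [0,0,0.0],"fingers": 1.0},
    {"dp": [-0.01,0.0,-0.091],"angular": [0,0,0.0],"fingers": 1.0},
    {"dp": [-0.015,0.0,-0.114],"angular": [0,0,0.0],"fingers": 1.0},
    {"dp": [-0.022,0.0,-0.136],"angular": [0,0,0.0],"fingers": 1.0},
    {"dp": [-0.029,0.0,-0.157],"angular": [0,0,0.0],"fingers": 1.0},
    {"dp": [-0.038,0.0,-0.178],"angular": [0,0,0.0],"fingers": 1.0},
  ],
)

```text
time: 18.35
tool_pos: [618.7, 31.0, 65.9]
tcp_rot: [-180.0, -0.0, 88.3]
ft_force: [1.5, -2.0, -5.9]
finger_gap: 15.2
grip_force: 29.3
```

Call:
step_arm(
  targets=[
    {"dp": [-0.009,0.0,-0.02],"angular": [0,0,0.0],"fingers": 1.0},
    {"dp": [-0.02,0.0,-0.039],"angular": [0,0,0.0],"fingers": 1.0},
    {"dp": [-0.031,0.0,-0.058],"angular": [0,0,0.0],"fingers": 1.0},
    {"dp": [-0.043,0.0,-0.076],"angular": [0,0,0.0],"fingers": 1.0},
    {"dp": [-0.057,0.0,-0.094],"angular": [0,0,0.0],"fingers": 1.0},
    {"dp": [-0.071,0.0,-0.11],"angular": [0,0,0.0],"fingers": 1.0},
    {"dp": [-0.085,0.0,-0.127],"angular": [0,0,0.0],"fingers": 1.0},
    {"dp": [-0.101,0.0,-0.142],"angular": [0,0,0.0],"fingers": 1.0},
  ],
)

```text
time: 19.35
tool_pos: [618.1, 10.8, 94.3]
tcp_rot: [-180.0, -0.0, 88.3]
ft_force: [1.7, -0.3, -6.2]
finger_gap: 14.6
grip_force: 29.3
```

```bash
cat >> h.py <<'E'
def rodfit():
    o=[]
    for cam in("side","top"):
        snapshot(cam)
        for n,l in(("rod_grip",87.5),("rod_tip",155)):
            d=pinpoint(cam,n)
            if d and d[0]["conf"]>.4:o.append((cam,l,d[0]["at"]))
    f=lambda p:np.concatenate([proj(c,w(S,rod(l,p[0])))-uv for c,l,uv in o])
    r=least_squares(f,[.5]);print("rod",r.x,f(r.x).reshape(-1,2).round(1).tolist(),[x[:2] for x in o])
E
python3 - <<'E'
from h import *
rodfit()
E
```

```text
rod [0.72475044] [[2.2, 2.0]] [('side', 87.5)]
```

Call:
step_arm(
  targets=[
    {"dp": [-0.003,0,-0.003],"angular": [0,0,0],"fingers": 1},
    {"dp": [-0.006,0,-0.006],"angular": [0,0,0],"fingers": 1},
    {"dp": [-0.009,0,-0.009],"angular": [0,0,0],"fingers": 1},
    {"dp": [-0.012,0,-0.012],"angular": [0,0,0],"fingers": 1},
    {"dp": [-0.015,0,-0.015],"angular": [0,0,0],"fingers": 1},
    {"dp": [-0.015,0,-0.015],"angular": [0,0,0],"fingers": 1},
    {"dp": [-0.015,0,-0.015],"angular": [0,0,0],"fingers": 1},
    {"dp": [-0.015,0,-0.015],"angular": [0,0,0],"fingers": 1},
  ],
)

```text
time: 20.65
tool_pos: [618.0, 7.7, 97.1]
tcp_rot: [-180.0, 0.0, 88.3]
ft_force: [3.6, -2.6, -7.2]
finger_gap: 15.0
grip_force: 29.5
```

Call:
step_arm(
  targets=[
    {"dp": [-0.01,0,-0.01],"angular": [0,0,0],"fingers": 1},
    {"dp": [-0.01,0,-0.01],"angular": [0,0,0],"fingers": 1},
    {"dp": [-0.01,0,-0.01],"angular": [0,0,0],"fingers": 1},
    {"dp": [-0.01,0,-0.01],"angular": [0,0,0],"fingers": 0.55},
    {"dp": [-0.01,0,-0.01],"angular": [0,0,0],"fingers": 0.55},
    {"dp": [-0.01,0,-0.01],"angular": [0,0,0],"fingers": 0.55},
    {"dp": [-0.01,0,-0.01],"angular": [0,0,0],"fingers": 0.55},
    {"dp": [-0.01,0,-0.01],"angular": [0,0,0],"fingers": 0.55},
  ],
)

```text
time: 21.65
tool_pos: [618.0, 6.0, 99.2]
tcp_rot: [180.0, -0.0, 88.3]
ft_force: [0.5, -0.7, -0.4]
finger_gap: 38.5
grip_force: 0.0
```

```bash
python3 - <<'E'
from h import *
c,e=C();R=Ro.from_euler('xyz',e,degrees=True);c=np.array(c)+R.apply([-5,0,-5]);json.dump([c.tolist(),e],open("c.json","w"));print(c)
rodfit()
cv2.imwrite("pics/c.png",cv2.resize(snapshot("side")[60:300,160:400],None,fx=2.4,fy=2.4))
E
```

```text
[617.96518892   5.92610446  99.092     ]
rod [0.22067261] [[-4.1, 13.6], [54.0, 7.7]] [('side', 87.5), ('top', 87.5)]
```

View pics/c.png

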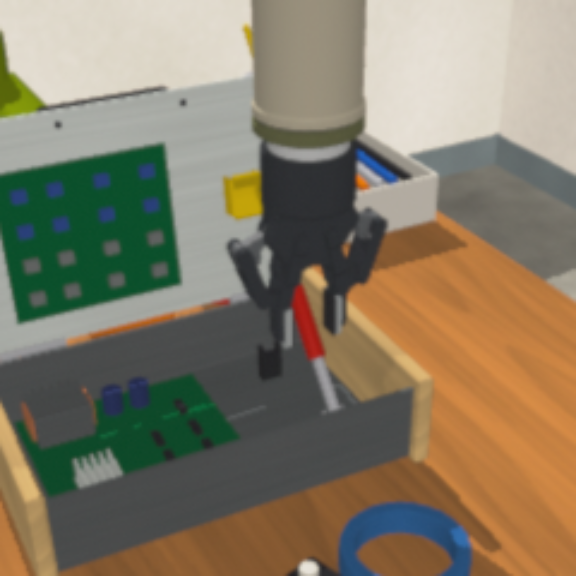

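Call:
step_arm(
  targets=[
    {"dp": [0,0,-0.1],"angular": [0,0,0],"fingers": 0.55},
    {"dp": [0,0,-0.2],"angular": [0,0,0],"fingers": 0.55},
    {"dp": [0,0,-0.35],"angular": [0,0,0],"fingers": 0.55},
    {"dp": [0,0,-0.5],"angular": [0,0,0],"fingers": 0.55},
    {"dp": [0,0,-0.65],"angular": [0,0,0],"fingers": 0.55},
    {"dp": [0,0,-0.8],"angular": [0,0,0],"fingers": 0.55},
    {"dp": [0,0,-0.95],"angular": [0,0,0],"fingers": 0.55},
    {"dp": [0,0,-1],"angular": [0,0,0],"fingers": 0.55},
  ],
)

```text
time: 23.0
tool_pos: [619.2, 5.9, 303.8]
tcp_rot: [179.6, 0.0, 88.3]
ft_force: [0.1, -1.2, 0.0]
finger_gap: 38.4
grip_force: 0.0
```

```bash
python3 - <<'E'
from h import *
c,e=C();c[2]+=200;json.dump([c,e],open("c.json","w"));c=np.array(c)
rodfit()
t=w(S,pan(H,1.70));print(c,t)
q=(c+t)/2;q[2]=325
go(line(q,8),43.3,.6); go(line([t[0],t[1],325],8),-1.7,.6)
c=C()[0];print(c)
E
```

```text
rod [0.87508508] [[2.1, -1.5], [-0.8, 0.7], [-2.1, 1.8], [1.2, 2.1]] [('side', 87.5), ('side', 155), ('top', 87.5), ('top', 155)]
[617.96518892   5.92610446 299.092     ] [523.82511073 206.89585963 261.47538167]
[{"dp":[0.062,-0.031,-0.016],"angular":[0,0,0.031],"fingers":0.6},{"dp":[0.124,-0.062,-0.032],"angular":[0,0,0.063],"fingers":0.6},{"dp":[0.186,-0.094,-0.049],"angular":[0,0,0.094],"fingers":0.6},{"dp":[0.248,-0.125,-0.065],"angular":[0,0,0.125],"fingers":0.6},{"dp":[0.31,-0.156,-0.081],"angular":[0,0,0.156],"fingers":0.6},{"dp":[0.372,-0.187,-0.097],"angular":[0,0,0.188],"fingers":0.6},{"dp":[0.433,-0.219,-0.113],"angular":[0,0,0.219],"fingers":0.6},{"dp":[0.495,-0.25,-0.13],"angular":[0,0,0.25],"fingers":0.6}]
[{"dp":[0.022,-0.066,0.0],"angular":[0,0,0.031],"fingers":0.6},{"dp":[0.044,-0.132,0.0],"angular":[0,0,0.063],"fingers":0.6},{"dp":[0.065,-0.198,0.0],"angular":[0,0,0.094],"fingers":0.6},{"dp":[0.087,-0.264,0.0],"angular":[0,0,0.125],"fingers":0.6},{"dp":[0.109,-0.329,0.0],"angular":[0,0,0.156],"fingers":0.6},{"dp":[0.131,-0.395,0.0],"angular":[0,0,0.188],"fingers":0.6},{"dp":[0.152,-0.461,0.0],"angular":[0,0,0.219],"fingers":0.6},{"dp":[0.174,-0.527,0.0],"angular":[0,0,0.25],"fingers":0.6}]
[523.8145592181597, 206.86896750086106, 325.0919999999999]
```

Call:
step_arm(
  targets=[
    {"dp": [0.062,-0.031,-0.016],"angular": [0,0,0.031],"fingers": 0.6},
    {"dp": [0.124,-0.062,-0.032],"angular": [0,0,0.063],"fingers": 0.6},
    {"dp": [0.186,-0.094,-0.049],"angular": [0,0,0.094],"fingers": 0.6},
    {"dp": [0.248,-0.125,-0.065],"angular": [0,0,0.125],"fingers": 0.6},
    {"dp": [0.31,-0.156,-0.081],"angular": [0,0,0.156],"fingers": 0.6},
    {"dp": [0.372,-0.187,-0.097],"angular": [0,0,0.188],"fingers": 0.6},
    {"dp": [0.433,-0.219,-0.113],"angular": [0,0,0.219],"fingers": 0.6},
    {"dp": [0.495,-0.25,-0.13],"angular": [0,0,0.25],"fingers": 0.6},
  ],
)

```text
time: 24.3
tool_pos: [570.1, 106.7, 323.6]
tcp_rot: [-179.9, 0.1, 43.2]
ft_force: [-0.6, 0.6, -0.7]
finger_gap: 33.9
grip_force: 0.0
```

Call:
step_arm(
  targets=[
    {"dp": [0.022,-0.066,0.0],"angular": [0,0,0.031],"fingers": 0.6},
    {"dp": [0.044,-0.132,0.0],"angular": [0,0,0.063],"fingers": 0.6},
    {"dp": [0.065,-0.198,0.0],"angular": [0,0,0.094],"fingers": 0.6},
    {"dp": [0.087,-0.264,0.0],"angular": [0,0,0.125],"fingers": 0.6},
    {"dp": [0.109,-0.329,0.0],"angular": [0,0,0.156],"fingers": 0.6},
    {"dp": [0.131,-0.395,0.0],"angular": [0,0,0.188],"fingers": 0.6},
    {"dp": [0.152,-0.461,0.0],"angular": [0,0,0.219],"fingers": 0.6},
    {"dp": [0.174,-0.527,0.0],"angular": [0,0,0.25],"fingers": 0.6},
  ],
)

```text
time: 25.3
tool_pos: [523.1, 207.1, 323.6]
tcp_rot: [180.0, 0.1, -1.8]
ft_force: [0.9, 0.3, 0.8]
finger_gap: 34.4
grip_force: 0.0
```

Call:
step_arm(
  targets=[
    {"dp": [0,0,0.06],"angular": [0,0,0],"fingers": 0.6},
    {"dp": [0,0,0.13],"angular": [0,0,0],"fingers": 0.6},
    {"dp": [0,0,0.2],"angular": [0,0,0],"fingers": 0.6},
    {"dp": [0,0,0.27],"angular": [0,0,0],"fingers": 0.6},
    {"dp": [0,0,0.34],"angular": [0,0,0],"fingers": 0.6},
    {"dp": [0,0,0.41],"angular": [0,0,0],"fingers": 0.6},
    {"dp": [0,0,0.41],"angular": [0,0,0],"fingers": 1},
    {"dp": [0,0,0.41],"angular": [0,0,0],"fingers": 1},
  ],
  newtons=30,
)

```text
time: 26.3
tool_pos: [523.5, 206.6, 242.7]
tcp_rot: [180.0, 0.1, -1.7]
ft_force: [-1.5, -0.9, -6.3]
finger_gap: 8.9
grip_force: 29.1
```

Call:
step_arm(
  targets=[
    {"dp": [0,0,0],"angular": [0,0,0],"fingers": 1},
    {"dp": [0,0,0],"angular": [0,0,0],"fingers": 1},
    {"dp": [0,0,0],"angular": [0,0,0],"fingers": 1},
    {"dp": [0,0,0],"angular": [0,0,0],"fingers": 1},
    {"dp": [0,0,0],"angular": [0,0,0],"fingers": 1},
    {"dp": [0,0,0],"angular": [0,0,0],"fingers": 1},
    {"dp": [0,0,0],"angular": [0,0,0],"fingers": 1},
    {"dp": [0,0,0],"angular": [0,0,0],"fingers": 1},
  ],
)

```text
time: 27.3
tool_pos: [523.5, 206.7, 242.7]
tcp_rot: [180.0, 0.1, -1.7]
ft_force: [-3.3, -3.7, -9.9]
finger_gap: 8.8
grip_force: 29.0
```

```bash
python3 - <<'E'
from h import *
c,e=C();c[2]-=82;json.dump([c,e],open("c.json","w"));print(c)
arc(1.7,1.35);arc(1.35,1.1);arc(1.1,.97)
E
```

```text
[523.8145592181597, 206.86896750086106, 243.09199999999993]
[{"dp":[0.0,0.039,-0.013],"angular":[0,0,0.0],"fingers":1.0},{"dp":[0.0,0.08,-0.027],"angular":[0,0,0.0],"fingers":1.0},{"dp":[0.0,0.121,-0.04],"angular":[0,0,0.0],"fingers":1.0},{"dp":[0.0,0.162,-0.051],"angular":[0,0,0.0],"fingers":1.0},{"dp":[0.0,0.204,-0.06],"angular":[0,0,0.0],"fingers":1.0},{"dp":[0.0,0.246,-0.067],"angular":[0,0,0.0],"fingers":1.0},{"dp":[0.0,0.289,-0.072],"angular":[0,0,0.0],"fingers":1.0},{"dp":[0.0,0.331,-0.076],"angular":[0,0,0.0],"fingers":1.0}]
[{"dp":[0.0,0.031,-0.001],"angular":[0,0,0.0],"fingers":1.0},{"dp":[0.0,0.061,-0.002],"angular":[0,0,0.0],"fingers":1.0},{"dp":[0.0,0.092,-0.001],"angular":[0,0,0.0],"fingers":1.0},{"dp":[0.0,0.122,0.001],"angular":[0,0,0.0],"fingers":1.0},{"dp":[0.0,0.153,0.003],"angular":[0,0,0.0],"fingers":1.0},{"dp":[0.0,0.183,0.007],"angular":[0,0,0.0],"fingers":1.0},{"dp":[0.0,0.213,0.011],"angular":[0,0,0.0],"fingers":1.0},{"dp":[0.0,0.243,0.016],"angular":[0,0,0.0],"fingers":1.0}]
[{"dp":[0.0,0.016,0.003],"angular":[0,0,0.0],"fingers":1.0},{"dp":[0.0,0.032,0.007],"angular":[0,0,0.0],"fingers":1.0},{"dp":[0.0,0.047,0.01],"angular":[0,0,0.0],"fingers":1.0},{"dp":[0.0,0.062,0.014],"angular":[0,0,0.0],"fingers":1.0},{"dp":[0.0,0.078,0.018],"angular":[0,0,0.0],"fingers":1.0},{"dp":[0.0,0.093,0.023],"angular":[0,0,0.0],"fingers":1.0},{"dp":[0.0,0.108,0.028],"angular":[0,0,0.0],"fingers":1.0},{"dp":[0.0,0.123,0.032],"angular":[0,0,0.0],"fingers":1.0}]
```

Call:
step_arm(
  targets=[
    {"dp": [0.0,0.039,-0.013],"angular": [0,0,0.0],"fingers": 1.0},
    {"dp": [0.0,0.08,-0.027],"angular": [0,0,0.0],"fingers": 1.0},
    {"dp": [0.0,0.121,-0.04],"angular": [0,0,0.0],"fingers": 1.0},
    {"dp": [0.0,0.162,-0.051],"angular": [0,0,0.0],"fingers": 1.0},
    {"dp": [0.0,0.204,-0.06],"angular": [0,0,0.0],"fingers": 1.0},
    {"dp": [0.0,0.246,-0.067],"angular": [0,0,0.0],"fingers": 1.0},
    {"dp": [0.0,0.289,-0.072],"angular": [0,0,0.0],"fingers": 1.0},
    {"dp": [0.0,0.331,-0.076],"angular": [0,0,0.0],"fingers": 1.0},
  ],
)

```text
time: 28.3
tool_pos: [521.9, 140.4, 259.4]
tcp_rot: [-179.9, -0.1, -1.7]
ft_force: [-5.2, -0.6, -3.1]
finger_gap: 8.7
grip_force: 29.7
```

Call:
step_arm(
  targets=[
    {"dp": [0.0,0.031,-0.001],"angular": [0,0,0.0],"fingers": 1.0},
    {"dp": [0.0,0.061,-0.002],"angular": [0,0,0.0],"fingers": 1.0},
    {"dp": [0.0,0.092,-0.001],"angular": [0,0,0.0],"fingers": 1.0},
    {"dp": [0.0,0.122,0.001],"angular": [0,0,0.0],"fingers": 1.0},
    {"dp": [0.0,0.153,0.003],"angular": [0,0,0.0],"fingers": 1.0},
    {"dp": [0.0,0.183,0.007],"angular": [0,0,0.0],"fingers": 1.0},
    {"dp": [0.0,0.213,0.011],"angular": [0,0,0.0],"fingers": 1.0},
    {"dp": [0.0,0.243,0.016],"angular": [0,0,0.0],"fingers": 1.0},
  ],
)

```text
time: 29.3
tool_pos: [520.8, 91.8, 257.1]
tcp_rot: [-180.0, -0.1, -1.7]
ft_force: [-7.0, -0.3, -1.0]
finger_gap: 8.6
grip_force: 29.2
```

```bash
python3 - <<'E'
from h import *
cv2.imwrite("pics/d.png",cv2.resize(snapshot("side")[60:300,160:400],None,fx=2.4,fy=2.4))
E
```

```text
(no output)
```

View pics/d.png

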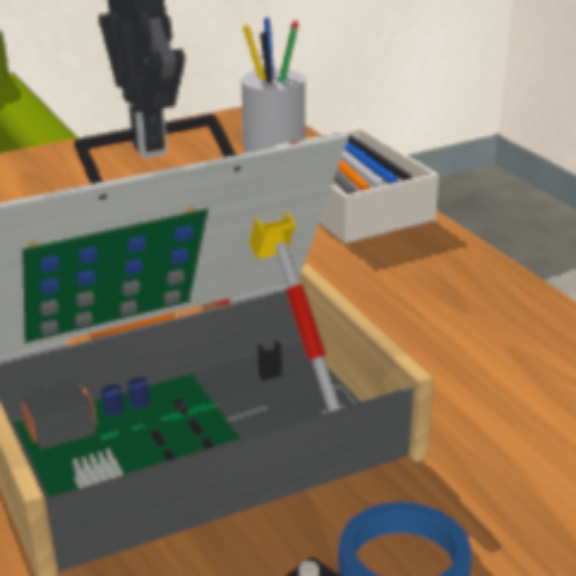

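The rod tip at (283,247) is just entering the yellow cup at (272,237). Continuing down slowly.

Call:
step_arm(
  targets=[
    {"dp": [0.0,0.016,0.003],"angular": [0,0,0.0],"fingers": 1.0},
    {"dp": [0.0,0.032,0.007],"angular": [0,0,0.0],"fingers": 1.0},
    {"dp": [0.0,0.047,0.01],"angular": [0,0,0.0],"fingers": 1.0},
    {"dp": [0.0,0.062,0.014],"angular": [0,0,0.0],"fingers": 1.0},
    {"dp": [0.0,0.078,0.018],"angular": [0,0,0.0],"fingers": 1.0},
    {"dp": [0.0,0.093,0.023],"angular": [0,0,0.0],"fingers": 1.0},
    {"dp": [0.0,0.108,0.028],"angular": [0,0,0.0],"fingers": 1.0},
    {"dp": [0.0,0.123,0.032],"angular": [0,0,0.0],"fingers": 1.0},
  ],
)

```text
time: 30.35
tool_pos: [520.4, 67.3, 250.5]
tcp_rot: [-180.0, -0.2, -1.7]
ft_force: [-5.4, 3.3, -0.8]
finger_gap: 8.8
grip_force: 30.1
```

```bash
python3 - <<'E'
from h import *
arc(.97,.92)
cv2.imwrite("pics/e.png",cv2.resize(snapshot("side")[60:300,160:400],None,fx=2.4,fy=2.4))
rodfit()
E
```

```text
[{"dp":[0.0,0.006,0.002],"angular":[0,0,0.0],"fingers":1.0},{"dp":[0.0,0.012,0.004],"angular":[0,0,0.0],"fingers":1.0},{"dp":[0.0,0.018,0.006],"angular":[0,0,0.0],"fingers":1.0},{"dp":[0.0,0.023,0.008],"angular":[0,0,0.0],"fingers":1.0},{"dp":[0.0,0.029,0.011],"angular":[0,0,0.0],"fingers":1.0},{"dp":[0.0,0.035,0.013],"angular":[0,0,0.0],"fingers":1.0},{"dp":[0.0,0.041,0.015],"angular":[0,0,0.0],"fingers":1.0},{"dp":[0.0,0.046,0.017],"angular":[0,0,0.0],"fingers":1.0}]
rod [0.82158279] [[2.7, 0.8], [3.4, 2.6], [-1.7, -2.8]] [('side', 87.5), ('side', 155), ('top', 87.5)]
```

View pics/e.png

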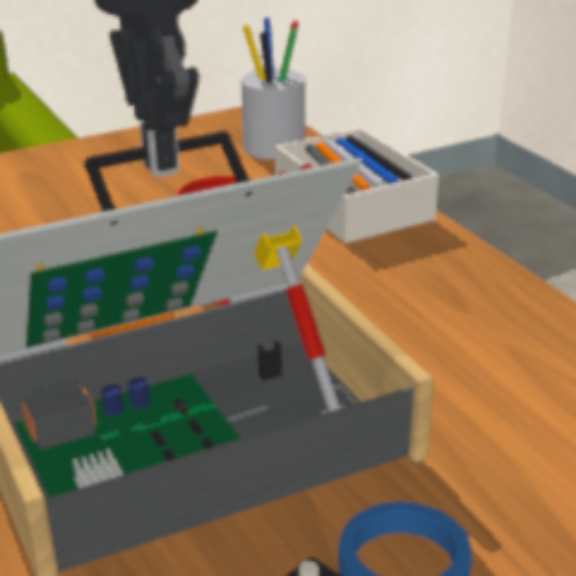

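Tip sits inside the cup at (283,250); not yet bottomed. Lowering further.

Call:
step_arm(
  targets=[
    {"dp": [0.0,0.006,0.002],"angular": [0,0,0.0],"fingers": 1.0},
    {"dp": [0.0,0.012,0.004],"angular": [0,0,0.0],"fingers": 1.0},
    {"dp": [0.0,0.018,0.006],"angular": [0,0,0.0],"fingers": 1.0},
    {"dp": [0.0,0.023,0.008],"angular": [0,0,0.0],"fingers": 1.0},
    {"dp": [0.0,0.029,0.011],"angular": [0,0,0.0],"fingers": 1.0},
    {"dp": [0.0,0.035,0.013],"angular": [0,0,0.0],"fingers": 1.0},
    {"dp": [0.0,0.041,0.015],"angular": [0,0,0.0],"fingers": 1.0},
    {"dp": [0.0,0.046,0.017],"angular": [0,0,0.0],"fingers": 1.0},
  ],
)

```text
time: 31.7
tool_pos: [520.3, 60.2, 248.2]
tcp_rot: [-179.8, -0.2, -1.6]
ft_force: [-8.2, 12.5, 4.3]
finger_gap: 8.6
grip_force: 30.5
```

```bash
python3 - <<'E'
from h import *
rodfit()
arc(.92,.88)
E
```

```text
rod [0.79693426] [[3.2, -0.4], [2.1, 3.9]] [('side', 87.5), ('side', 155)]
[{"dp":[0.0,0.005,0.002],"angular":[0,0,0.0],"fingers":1.0},{"dp":[0.0,0.009,0.004],"angular":[0,0,0.0],"fingers":1.0},{"dp":[0.0,0.014,0.005],"angular":[0,0,0.0],"fingers":1.0},{"dp":[0.0,0.019,0.007],"angular":[0,0,0.0],"fingers":1.0},{"dp":[0.0,0.023,0.009],"angular":[0,0,0.0],"fingers":1.0},{"dp":[0.0,0.028,0.011],"angular":[0,0,0.0],"fingers":1.0},{"dp":[0.0,0.032,0.013],"angular":[0,0,0.0],"fingers":1.0},{"dp":[0.0,0.037,0.015],"angular":[0,0,0.0],"fingers":1.0}]
```

Call:
step_arm(
  targets=[
    {"dp": [0.0,0.005,0.002],"angular": [0,0,0.0],"fingers": 1.0},
    {"dp": [0.0,0.009,0.004],"angular": [0,0,0.0],"fingers": 1.0},
    {"dp": [0.0,0.014,0.005],"angular": [0,0,0.0],"fingers": 1.0},
    {"dp": [0.0,0.014,0.005],"angular": [0,0,0.0],"fingers": 1.0},
    {"dp": [0.0,0.014,0.005],"angular": [0,0,0.0],"fingers": 1.0},
    {"dp": [0.0,0.014,0.005],"angular": [0,0,0.0],"fingers": 1.0},
    {"dp": [0.0,0.014,0.005],"angular": [0,0,0.0],"fingers": 1.0},
    {"dp": [0.0,0.014,0.005],"angular": [0,0,0.0],"fingers": 1.0},
  ],
)

```text
time: 33.0
tool_pos: [520.3, 59.5, 248.0]
tcp_rot: [-179.6, -0.3, -1.5]
ft_force: [-9.4, 18.4, 6.9]
finger_gap: 8.8
grip_force: 31.0
```

```bash
python3 - <<'E'
from h import *
rodfit()
for cam in("side","top"):
  for n,v in(("socket",(-100,-100,-9)),("panel_handle",H)):
    print(cam,n,[x["at"] for x in pinpoint(cam,n)[:1]],[proj(cam,w(S,pan(v,t))).round(1) for t in(.9,.94,.98)])
E
```

```text
rod [-0.39016594] [[-2.8, 33.4], [29.2, -25.3]] [('side', 87.5), ('side', 155)]
side socket [[277.1, 165.4]] [array([277.4, 165.8]), array([276.7, 164. ]), array([276.1, 162.3])]
side panel_handle [[229.0, 127.8]] [array([229.1, 126.5]), array([227.6, 123.7]), array([226.1, 121.1])]
top socket [[247.2, 184.0]] [array([248.3, 183.6]), array([246.7, 183.4]), array([244.9, 183.2])]
top panel_handle [] [array([245.9, 237.2]), array([241.3, 237.1]), array([236.7, 236.9])]
```

Call:
step_arm(
  targets=[
    {"dp": [0,-0.005,-0.002],"angular": [0,0,0],"fingers": 1},
    {"dp": [0,-0.01,-0.004],"angular": [0,0,0],"fingers": 1},
    {"dp": [0,-0.01,-0.004],"angular": [0,0,0],"fingers": 1},
    {"dp": [0,-0.01,-0.004],"angular": [0,0,0],"fingers": 0.65},
    {"dp": [0,-0.01,-0.004],"angular": [0,0,0],"fingers": 0.65},
    {"dp": [0,-0.01,-0.004],"angular": [0,0,0],"fingers": 0.65},
    {"dp": [0,-0.01,-0.004],"angular": [0,0,0],"fingers": 0.65},
    {"dp": [0,-0.01,-0.004],"angular": [0,0,0],"fingers": 0.65},
  ],
)

```text
time: 34.5
tool_pos: [519.6, 57.4, 245.1]
tcp_rot: [180.0, -0.0, -1.7]
ft_force: [0.8, -0.3, 0.0]
finger_gap: 30.1
grip_force: 0.0
```

```bash
python3 - <<'E'
from h import *
cv2.imwrite("pics/f.png",cv2.resize(snapshot("side")[60:300,160:400],None,fx=2.4,fy=2.4))
rodfit()
E
```

```text
rod [0.78431676] [[2.3, 1.2], [2.8, 3.1]] [('side', 87.5), ('side', 155)]
```

View pics/f.png

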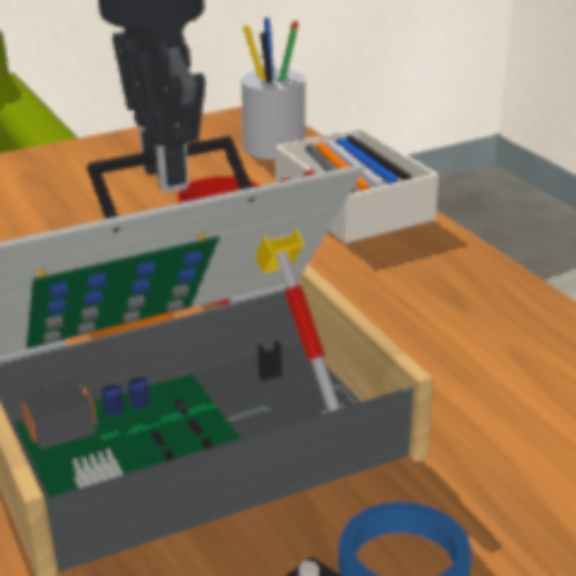

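Call:
step_arm(
  targets=[
    {"dp": [0,-0.01,0],"angular": [0,0,0],"fingers": 0.65},
    {"dp": [0,-0.01,-0.08],"angular": [0,0,0],"fingers": 0.65},
    {"dp": [0,-0.01,-0.16],"angular": [0,0,0],"fingers": 0.65},
    {"dp": [0,-0.01,-0.24],"angular": [0,0,0],"fingers": 0.65},
    {"dp": [0,-0.01,-0.32],"angular": [0,0,0],"fingers": 0.65},
    {"dp": [0,-0.01,-0.4],"angular": [0,0,0],"fingers": 0.65},
    {"dp": [0,-0.01,-0.48],"angular": [0,0,0],"fingers": 0.65},
    {"dp": [0,-0.01,-0.48],"angular": [0,0,0],"fingers": 0.65},
  ],
)

```text
time: 35.85
tool_pos: [520.3, 59.6, 343.0]
tcp_rot: [-180.0, -0.2, -1.7]
ft_force: [-0.4, -0.4, 0.4]
finger_gap: 29.8
grip_force: 0.0
```

```bash
python3 - <<'E'
from h import *
rodfit()
cv2.imwrite("pics/g.png",cv2.resize(snapshot("side")[60:300,160:400],None,fx=2.4,fy=2.4))
snapshot("top")
for cam in("side","top"):
  for n,v in(("socket",(-100,-100,-9)),("panel_handle",H)):
    print(cam,n,[x["at"] for x in pinpoint(cam,n)[:1]],[proj(cam,w(S,pan(v,t))).round(1) for t in(.9,.94,.98)])
E
```

```text
rod [0.77672154] [[4.2, 0.2], [-0.5, 1.6]] [('side', 87.5), ('side', 155)]
side socket [[275.7, 166.3]] [array([277.4, 165.8]), array([276.7, 164. ]), array([276.1, 162.3])]
side panel_handle [[227.2, 125.9]] [array([229.1, 126.5]), array([227.6, 123.7]), array([226.1, 121.1])]
top socket [[248.0, 184.1]] [array([248.3, 183.6]), array([246.7, 183.4]), array([244.9, 183.2])]
top panel_handle [] [array([245.9, 237.2]), array([241.3, 237.1]), array([236.7, 236.9])]
```

View pics/g.png

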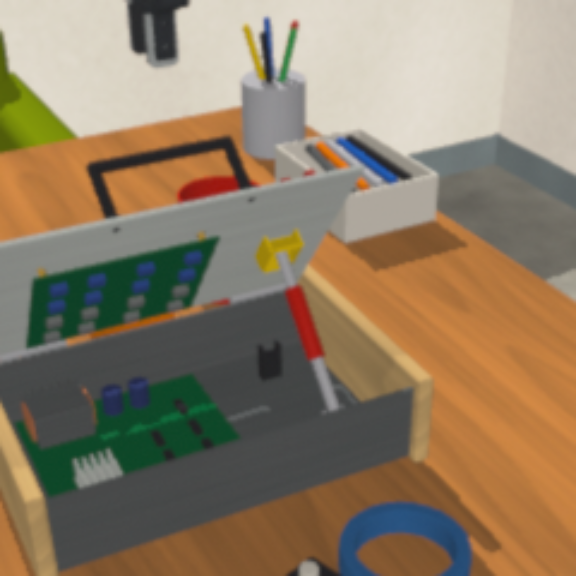

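The gripper is well clear and the panel stays up. The rod tip is in the yellow cup at (282,252).

```bash
python3 -c "from bench import *;print(hand_in())"
```

```text
the job is handed in; nothing more can be done
None
```

The synthesizer is open for service and handed in. The last picture showed the panel resting on the rod alone, at about 0.92 rad with the rod tip in the yellow socket and the gripper clear; `hand_in()` gave no verdict.

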